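Wind back the mixer's belt tensioner and lock it with the pin

ROBOT

A 6-joint arm with a two-finger parallel gripper is mounted at the origin on a cart in front of the work surface, level with it; the furniture and walls round the work are solid. World frame = base frame: x ahead of the robot, y to its left, z up, the work surface at z = 0. Lengths are in m, angles in degrees, forces in N, time in s.
With the tool pointing down it reaches from about 0.3 to 0.95 m from the base axis. Payload 3.1 kg.
Tool frame: the origin (TCP) lies midway between the tips of the shut fingers; the grasp point (between the pads) lies 19 mm behind it; z points along the fingers, y is the line along which they close (so a half turn about z gives the same grasp; the last joint's range is limited). The gripper opens to 85 mm and grips with 20 to 120 N. Pads are 22 mm wide; open, the fingers measure 114 mm over their backs; the gripper's body (76 mm by 85 mm) begins 54 mm behind the grasp point. The pads swing forward as they close: fully open they stand 13 mm farther back than shut.
Start: joints at [63.845, 17.653, 93.61, -0, 68.738, -3.994], TCP at [0.236, 0.579, 0.231] pointing down, gripper open.
Joint ranges: [-175.34, 175.34], [-45.06, 112.39], [2.9, 150.54], [-68.45, 248.45], [3.09, 151.38], [-168.51, 168.51]. Speed limits (degrees/s): [159.86, 159.86, 180, 180, 180, 180].

INTERFACE

Orientations are given as [roll, pitch, yaw] about the fixed x, y, z axes, in that order (R = Rz(yaw) Ry(pitch) Rx(roll)).
In Python, from bench import readout, viewer, job gives the robot as it stands.
- The arm moves only by the tool apply_moves, never from a script. Its arguments are lists of equal length, an entry for each row: "offset": the shift along the tool's x, y, z in mm, a list of three; "rotation": the turn, a rotation vector about the tool's x, y, z in degrees, a list of three; "jaw": the finger opening in mm, from 0 to 85.4. In form: {"offset": [[x, y, z], ...], "rotation": [[ax, ay, az], ...], "jaw": [jaw, ...]}. A call has 1 to 10 rows; each row shifts and turns the commanded pose from where the row before left it, along the tool's axes as they then stand; what a row does not reach is not made up. A row lasts 1/12 s, in which the tool goes at most 41.7 mm and 7.16 degrees, less where a joint would pass 70% of its speed; a pose out of reach is approached as far as the arm can. A call with a gripper value outside its range is refused whole. The fingers move at their own pace and stop on an object; "squeeze" is the grip in N (left out, the last holds). Time passes only in rows, so rows that do not move let the fingers close. It gives the time, the measured TCP pose, the force, the opening and the grip force at its end, in the units of the state.
- readout.read_state(): the state, without advancing time (a new reading comes with each control period).
- viewer.grab_frame(name): name is "scene" or "top" or "wrist"; returns the picture (480x640x3 uint8, blue, green, red); there is no depth.
- viewer.calibration(name): a dict with "fx", "fy", "cx", "cy" (pixels), "origin" and "orientation" of the camera in the world. Camera axes: x right, y up, looking along -z (the intrinsics and any distortion apply to the point x, -y, -z); pixel columns grow to the right and rows downward; lengths in m; the calibration is good to about 2 mm. The wrist camera is an equidistant fisheye: a pixel r from the principal point sees the ray r / f radians off the axis. A picture is of the moment at which its call begins: read the wrist's pose just before it. calibration takes no time and is no camera call; for the wrist camera it gives the pose at the moment of the call.
- job.job_done(): hands the job in; it is judged then, once.
The state is a dict: "time": time; "joints": joint angles; "dq": joint speeds; "effort": joint torques, N m; "tool_pos": TCP position; "tcp_rot": TCP orientation; "ft_force": force on the tool from outside, world axes, zero at the start; "ft_torque": the same for the moment, N m; "opening": finger opening in m; "gripper_force": force on a finger pad.
Only numpy, scipy, OpenCV 4.12 (cv2) and the standard library are available. Lean on these libraries where they do the work, as an engineer would, in place of code of your own. Each camera call takes 0.05 s, during which the arm holds its last target. There are 200 camera calls.

TASK

Lock the dough mixer's belt tensioner, so that it can be fitted: take the long pin (not the short one) from the wooden stand and stand it upright in the funnel sleeve of the tensioner, so that it rests on the wheel. Then swing the wheel anticlockwise by its upright handle, against the spring, as far as it goes, and hold it until the pin drops through the notch of the wheel; let go, so that the pin alone keeps the wheel wound.

Things in the scene. Friction and masses are not known exactly. Their poses are not given: they have to be found in the camera images.
- pin_long: the taller of two upright steel pins in a wooden stand (holes 40 mm deep, 86 mm apart; the other pin is 34 mm shorter; either may be in either hole). Origin: centre of its foot, 10 mm above the worktop in the stand; z up. Round shank 18 mm thick, 92 mm long, tapered foot; round ribbed head, the place to grip, 24 mm thick, 92 to 124 mm above the origin. 90 g
- tensioner: belt tensioner, fixed: round aluminium base 176 mm wide, its top at z = 14 mm, with a steel wheel 138 mm wide, its top at z = 52 mm. Origin on the wheel's upright axis at worktop height, z up; x points to the funnel sleeve. The handle stands roughly opposite the sleeve
- sleeve (a point): centre of the funnel's mouth, 104 mm above the worktop, 48 mm along x from the wheel's axis. Funnel mouth 42 mm wide, narrowing in 16 mm of depth to an upright tube of 21 mm bore that ends 4 mm above the wheel. A pin put in it rests with its foot on the wheel, 52 mm above the worktop; over the notch it drops 38 mm on to the base, its head staying above the funnel
- wheel (a joint): wheel angle, rad: 0 = sprung back (start), growing anticlockwise from above. The notch in its rim is centred under the sleeve at 1.05; a pin in the sleeve drops from about 0.85 to 0.9 on; end stop at 1.15. The spring drives it back to 0 with 1.5 N at the handle at 0, 5 N at the stop; with the pin dropped in it rests against the pin at about 0.8
- handle (a point): point on the axis of the wheel's handle, 24 mm below its top. The handle is an upright round black grip 22 mm thick, 58 to 132 mm above the worktop, 52 mm from the wheel's axis; it spins freely on its stem, so a gripper can carry it round the axis without turning itself
Things that resemble listed ones, but are neither listed nor needed, are in the scene too. Leave any blue or pink look-alike of the pin_long alone.

How it is judged:
By the outcome, as a careful person would: the job done as asked, in the order asked, and still so for the second after the job is handed in, with the robot touching nothing.
It also fails if it takes over 45 s, if anything falls off the work surface, if the arm or the gripper's body presses on something with over 40 N, if the wrist force passes 120 N, or if a joint passes its speed limit or range.

## Working session

There is one attempt and no reset: what is moved stays moved. The work goes in short steps, Python scripts to look and compute and a tool call to move; the robot and the scene stay as the last step left them, time stands still between calls to the robot, and variables do not carry over. Pictures are saved under pics/ and viewed, at most 10 in all, crops included, and the job is handed in when it is done.

Besides the shell and the picture viewer there is one more tool, called in YAML: its name, and indented under it one key for each argument. apply_moves: Moves the arm, as the interface text tells. Its arguments: {"type":"object","properties":{"offset":{"type":"array"},"rotation":{"type":"array"},"jaw":{"type":"array"},"squeeze":{"type":"number"}},"required":["offset","rotation","jaw"]}

```bash
mkdir -p pics; python3 - <<'E'
from bench import readout, viewer
import cv2
s=readout.read_state();print(s)
for n in("scene","top"):
    cv2.imwrite(f"pics/{n}0.png",viewer.grab_frame(n)); print(n,viewer.calibration(n))
print(viewer.calibration("wrist"))
E
```

```text
{'time': 0.0, 'joints': array([ 6.38442982e+01,  1.77063672e+01,  9.36911625e+01, -2.23373122e-04,
        6.87387294e+01, -3.99314049e+00]), 'dq': array([-0.05306305, -0.0638308 ,  0.07497342, -0.02949099,  0.01823227,
       -0.04256159]), 'effort': array([ 5.01369527e-05, -4.15261102e+01, -2.76656824e+01,  5.49886136e-05,
        1.02900443e-02, -1.47529630e-05]), 'tool_pos': array([0.23542075, 0.57805227, 0.23001321]), 'tcp_rot': array([-1.79864057e+02, -9.28119653e-03,  1.57837509e+02]), 'ft_force': array([-0.3901697 ,  0.75296686, -0.46563679]), 'ft_torque': array([-0.00453574, -0.0099389 ,  0.02694855]), 'gripper_force': 0.0, 'opening': 0.08526559039958312}
scene {'fx': 588.6746999280346, 'fy': 588.6746999280346, 'cx': 320.0893752895206, 'cy': 239.40320450502622, 'origin': array([-0.02943408, -0.78126369,  0.78054779]), 'orientation': array([ 51.9304874 ,   0.64175816, -36.66461269])}
top {'fx': 447.83795080128607, 'fy': 447.83795080128607, 'cx': 320.26668657170575, 'cy': 230.94270612456197, 'origin': array([ 0.31362804, -0.03830002,  1.0154389 ]), 'orientation': array([ 10.55174137,  -2.35424919, -88.47998006])}
{'fx': 371.64829954431775, 'fy': 371.64829954431775, 'cx': 316.47463383661506, 'cy': 242.29205752425864, 'origin': array([0.16814085, 0.60576694, 0.37231983]), 'orientation': array([-16.48431395,   0.11245015,  67.88839808])}
```

View pics/top0.png

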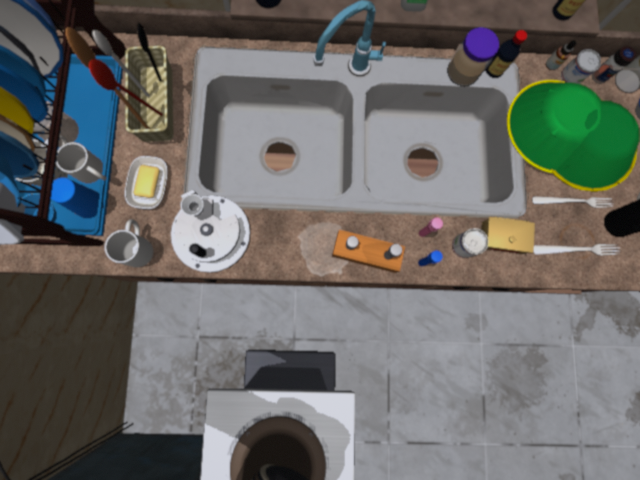

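View pics/scene0.png

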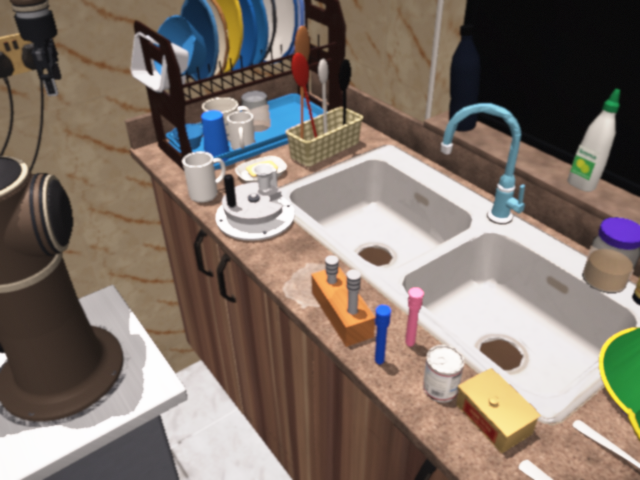

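The top view shows the tensioner at (210,232) with its sleeve at (195,205) and handle at (198,250), and the stand pins at (352,242) and (396,250). The scene view shows the pins at (332,262) and (353,275), and the right-hand one looks longer. I'll zoom in on both.

```bash
cat > h.py <<'E'
import numpy as np, cv2
from scipy.spatial.transform import Rotation as R
from bench import readout, viewer
def ray(n,u,v,c=None):
    c=c or viewer.calibration(n)
    x=(u-c['cx'])/c['fx'];y=(v-c['cy'])/c['fy']
    if n=='wrist':
        r=np.hypot(x,y); k=np.sin(r)/r if r>1e-9 else 1; d=np.array([x*k,-y*k,-np.cos(r)])
    else: d=np.array([x,-y,-1])
    return c['origin'],R.from_euler('xyz',c['orientation'],degrees=True).apply(d/np.linalg.norm(d))
def onz(n,u,v,z,c=None):
    o,d=ray(n,u,v,c); return o+d*(z-o[2])/d[2]
def tri(*rs):
    A=sum(np.eye(3)-np.outer(d,d) for o,d in rs); b=sum((np.eye(3)-np.outer(d,d))@o for o,d in rs)
    p=np.linalg.solve(A,b); return p,[np.linalg.norm(np.cross(p-o,d)) for o,d in rs]
def proj(n,p,c=None):
    c=c or viewer.calibration(n); q=R.from_euler('xyz',c['orientation'],degrees=True).inv().apply(np.array(p)-c['origin'])
    x,y,z=q[0],-q[1],-q[2]
    if n=='wrist':
        r=np.hypot(x,y); t=np.arctan2(r,z); x,y=x/r*t,y/r*t
    else: x,y=x/z,y/z
    return np.array([c['cx']+c['fx']*x,c['cy']+c['fy']*y])
E
python3 - <<'E'
from h import *
a=cv2.imread('pics/top0.png');b=cv2.imread('pics/scene0.png')
t1=cv2.resize(a[185:275,165:255],(400,400),interpolation=cv2.INTER_CUBIC)
t2=cv2.resize(a[215:275,325:415],None,fx=4,fy=4,interpolation=cv2.INTER_CUBIC)
s1=cv2.resize(b[155:245,210:300],(400,400),interpolation=cv2.INTER_CUBIC)
s2=cv2.resize(b[250:350,305:405],(400,400),interpolation=cv2.INTER_CUBIC)[:200*2]
o=np.zeros((600,800,3),np.uint8)
o[:300,:300]=cv2.resize(t1,(300,300));o[300:540,:360]=t2
o[:300,400:700]=cv2.resize(s1,(300,300));o[300:,400:700]=cv2.resize(s2,(300,300))
cv2.imwrite('pics/z.png',o)
E
```

```text
(no output)
```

View pics/z.png

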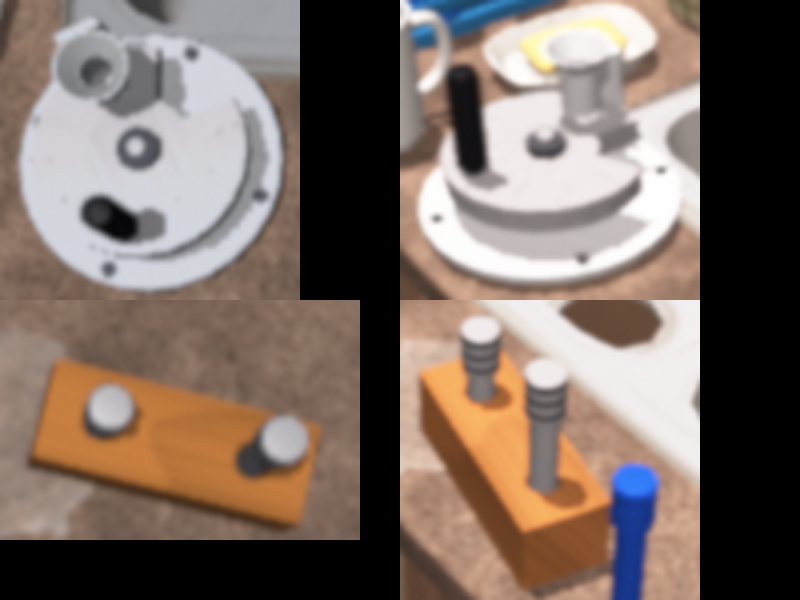

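The right-hand pin, at top (396,250) and scene (354,275), is clearly the long one. In the top view the sleeve mouth is at (192.3,205.1) and the handle top at (195,248.6).

```bash
python3 - <<'E'
from h import *
np.set_printoptions(precision=4,suppress=True)
for k,t,s,z in [('sleeve',(192.3,205.1),(264.6,170),.104),('handletop',(195,248.6),(228.3,176.6),.132),('long',(396,250),(353.7,275),.134),('short',(352.5,242.3),(332,260.3),.1)]:
    print(k,onz('top',*t,z),onz('scene',*s,z),*tri(ray('top',*t),ray('scene',*s)))
print('base',onz('top',210.3,233.9,.014), onz('scene',210+150/3.333,155+185/3.333,.014))
E
```

```text
sleeve [0.5298 0.1951 0.104 ] [0.5313 0.1889 0.104 ] [0.5326 0.1953 0.1   ] [np.float64(0.00201616750213785), np.float64(0.0020161675021380734)]
handletop [0.4354 0.1758 0.132 ] [0.4342 0.1728 0.132 ] [0.4358 0.1763 0.1297] [np.float64(0.00010102142132358715), np.float64(0.00010102142132347931)]
long [ 0.4452 -0.2229  0.134 ] [ 0.4448 -0.225   0.134 ] [ 0.4458 -0.2234  0.1322] [np.float64(0.00032787886955737487), np.float64(0.00032787886955735573)]
short [ 0.4635 -0.139   0.1   ] [ 0.464  -0.1414  0.1   ] [ 0.4645 -0.1396  0.0982] [np.float64(0.0007570449470902406), np.float64(0.0007570449470902901)]
base [0.4861 0.1729 0.014 ] [0.4947 0.1833 0.014 ]
```

```bash
cat >> h.py <<'E'
def plan(p,yaw,q,yaw2,n):
    """rows from p,yaw to q,yaw2 (tool down) in n rows: offsets mm, turn about tool z"""
    d=(np.array(q)-p)/n*1000; w=(yaw2-yaw)/n; out=[]
    for i in range(n):
        out.append(np.round(R.from_euler('xyz',[180,0,yaw+w*i],degrees=True).inv().apply(d),1).tolist())
    print(out,'turn',-w)
E
python3 - <<'E'
from h import *
plan([.236,.579,.231],157.8,[.340,.200,.231],90,10)
E
```

```text
[[-23.9, -31.2, -0.0], [-27.5, -28.1, -0.0], [-30.6, -24.7, -0.0], [-33.3, -20.9, -0.0], [-35.5, -16.8, -0.0], [-37.3, -12.5, -0.0], [-38.5, -8.0, -0.0], [-39.2, -3.4, -0.0], [-39.3, 1.2, 0.0], [-38.9, 5.9, 0.0]] turn 6.780000000000001
```

apply_moves:
  offset:
    - [-24, -31, 0]
    - [-27.5, -28, 0]
    - [-30.5, -24.5, 0]
    - [-33, -21, 0]
    - [-35.5, -17, 0]
    - [-37.5, -12.5, 0]
    - [-38.5, -8, 0]
    - [-39, -3.5, 0]
    - [-39.5, 1, 0]
    - [-39, 6, 0]
  rotation:
    - [0, 0, 6.8]
    - [0, 0, 6.8]
    - [0, 0, 6.8]
    - [0, 0, 6.8]
    - [0, 0, 6.8]
    - [0, 0, 6.8]
    - [0, 0, 6.8]
    - [0, 0, 6.8]
    - [0, 0, 6.8]
    - [0, 0, 6.6]
  jaw: [85, 85, 85, 85, 85, 85, 85, 85, 85, 85]

```text
time: 0.93
tool_pos: [0.3389, 0.1978, 0.231]
tcp_rot: [-180.0, 0.0, 89.8]
ft_force: [0.8, 0.1, -0.0]
opening: 0.0849
gripper_force: 0.0
```

apply_moves:
  offset:
    - [-40, 10, 0]
    - [-40, 10, 0]
    - [-40, 10, 0]
    - [-40, 10, 0]
    - [-40, 11, 0]
    - [-40, 11, 0]
    - [-40, 11, 0]
    - [-40, 11, 0]
    - [-40, 11, 0]
    - [-40, 11, 0]
  rotation:
    - [0, 0, 0]
    - [0, 0, 0]
    - [0, 0, 0]
    - [0, 0, 0]
    - [0, 0, 0]
    - [0, 0, 0]
    - [0, 0, 0]
    - [0, 0, 0]
    - [0, 0, 0]
    - [0, 0, 0]
  jaw: [85, 85, 85, 85, 85, 85, 85, 85, 85, 85]

```text
time: 1.77
tool_pos: [0.4453, -0.2023, 0.2309]
tcp_rot: [-180.0, -0.0, 90.0]
ft_force: [0.9, 0.8, 0.1]
opening: 0.0852
gripper_force: 0.0
```

```bash
python3 - <<'E'
from h import *
c=viewer.calibration('wrist'); print(readout.read_state()['tool_pos'],c, proj('wrist',[.445,-.223,.134],c),proj('wrist',[.4635,-.139,.1],c))
im=viewer.grab_frame('wrist')
cv2.imwrite('pics/w1.png',im)
E
```

```text
[ 0.44525532 -0.2023201   0.23092764] {'fx': 371.64829954431775, 'fy': 371.64829954431775, 'cx': 316.47463383661506, 'cy': 242.29205752425864, 'origin': array([ 0.44484799, -0.12998738,  0.3730979 ]), 'orientation': array([-16.47475447,   0.04120345,   0.04091438])} [316.84813307 273.31071711] [342.3406465  147.85877266]
```

View pics/w1.png

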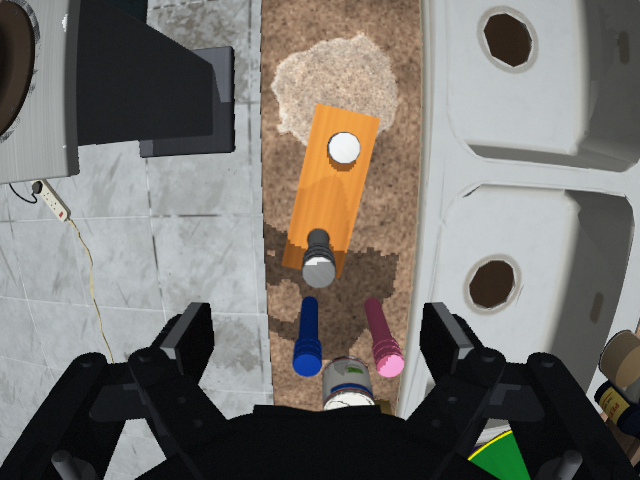

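The long head is at (319,270), within 2–3 px of the prediction. The neighbours (blue, pink) stay clear of fingers closing along x.

apply_moves:
  offset:
    - [-10, 0.5, 25]
    - [-9.5, 0.5, 35]
    - [0, 0, 35]
    - [0, 0, 25]
    - [0, 0, 13]
    - [0, 0, 0]
    - [0, 0, 0]
    - [0, 0, 0]
    - [0, 0, 0]
    - [0, 0, 0]
  rotation:
    - [0, 0, 0]
    - [0, 0, 0]
    - [0, 0, 0]
    - [0, 0, 0]
    - [0, 0, 0]
    - [0, 0, 0]
    - [0, 0, 0]
    - [0, 0, 0]
    - [0, 0, 0]
    - [0, 0, 0]
  jaw: [85, 85, 85, 85, 85, 85, 10, 10, 10, 10]
  squeeze: 60

```text
time: 2.65
tool_pos: [0.4478, -0.2204, 0.0999]
tcp_rot: [179.8, 0.1, 90.1]
ft_force: [0.6, 0.1, 0.0]
opening: 0.0382
gripper_force: 0.0
```

apply_moves:
  offset:
    - [0, 0, 0]
    - [0, 0, 0]
    - [0, 0, 0]
    - [0, 0, 0]
    - [0, 0, 0]
  rotation:
    - [0, 0, 0]
    - [0, 0, 0]
    - [0, 0, 0]
    - [0, 0, 0]
    - [0, 0, 0]
  jaw: [10, 10, 10, 10, 10]

```text
time: 3.07
tool_pos: [0.4474, -0.2203, 0.0997]
tcp_rot: [179.9, 0.1, 90.0]
ft_force: [-0.4, 0.0, 6.9]
opening: 0.0223
gripper_force: 58.5
```

apply_moves:
  offset:
    - [0, 0, -15]
    - [0, 0, -30]
    - [0, 0, -35]
    - [0, 0, -35]
    - [0, 0, -35]
    - [20, 2, 0]
    - [35, 5, 0]
    - [40, 7, 0]
    - [40, 7, 0]
    - [40, 7, 0]
  rotation:
    - [0, 0, 0]
    - [0, 0, 0]
    - [0, 0, 0]
    - [0, 0, 0]
    - [0, 0, 0]
    - [0, 0, 0]
    - [0, 0, 0]
    - [0, 0, 0]
    - [0, 0, 0]
    - [0, 0, 0]
  jaw: [10, 10, 10, 10, 10, 10, 10, 10, 10, 10]

```text
time: 3.9
tool_pos: [0.4742, -0.0432, 0.2484]
tcp_rot: [180.0, -0.0, 90.0]
ft_force: [-0.5, -0.4, -0.7]
opening: 0.0227
gripper_force: 60.0
```

apply_moves:
  offset:
    - [38, 14, 0]
    - [38, 14, 0]
    - [38, 14, 0]
    - [25, 10, 0]
    - [9, 4, 0]
    - [0, 0, 0]
    - [0, 0, 0]
  rotation:
    - [0, 0, 0]
    - [0, 0, 0]
    - [0, 0, 0]
    - [0, 0, 0]
    - [0, 0, 0]
    - [0, 0, 0]
    - [0, 0, 0]
  jaw: [10, 10, 10, 10, 10, 10, 10]

```text
time: 4.48
tool_pos: [0.5298, 0.1029, 0.2478]
tcp_rot: [-179.9, 0.1, 90.1]
ft_force: [0.1, -0.5, -0.0]
opening: 0.0226
gripper_force: 60.0
```

```bash
python3 - <<'E'
from h import *
s=readout.read_state();c=viewer.calibration('wrist'); print(s['tool_pos'],c['origin'])
im=viewer.grab_frame('wrist')
for k,p in dict(sleeve=[.530,.193,.104],handle=[.435,.175,.132]).items(): print(k,proj('wrist',p,c))
p=s['tool_pos']; print('foot',proj('wrist',p-[0,0,.0897],c),'head',proj('wrist',p+[0,0,.124-.0897],c))
cv2.imwrite('pics/w2.png',im)
E
```

```text
[0.52977558 0.10292554 0.24780311] [0.5293762  0.1755051  0.38986628]
sleeve [318.03176315 112.10945579]
handle [184.98436168 139.61482962]
foot [317.4091131  247.61542041] head [317.61317969 355.11072454]
```

View pics/w2.png

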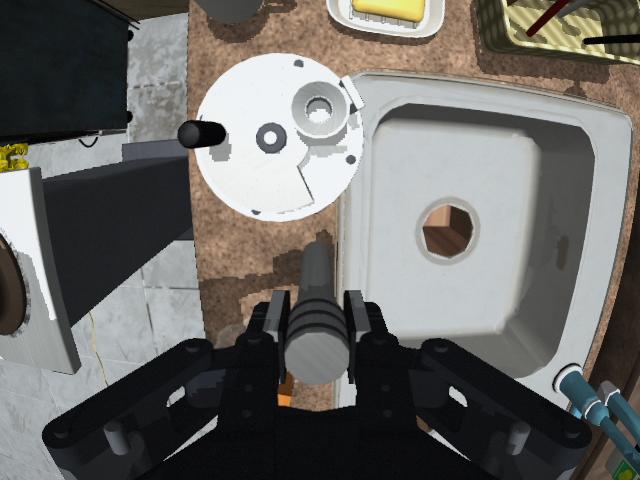

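The wrist view shows the funnel mouth at about (320,109), the handle top at about (190,133), and the pin held straight with its foot at about (317,246). I'll refine the mouth.

```bash
python3 - <<'E'
from h import *
c=viewer.calibration('wrist'); im=cv2.imread('pics/w2.png'); g=cv2.cvtColor(im,cv2.COLOR_BGR2GRAY)
k=cv2.resize(g[70:150,280:360],None,fx=4,fy=4,interpolation=cv2.INTER_CUBIC)
for lo,hi in((90,130),(70,95),(35,65)):
    h=cv2.HoughCircles(cv2.GaussianBlur(k,(7,7),0),cv2.HOUGH_GRADIENT,1,20,param1=80,param2=15,minRadius=lo,maxRadius=hi)
    if h is not None:
        for x,y,r in h[0][:3]: print(280+x/4,70+y/4,r/4,onz('wrist',280+x/4,70+y/4,.104,c))
m=(g<60).astype(np.uint8)
m[:, :165]=0;m[:,240:]=0;m[:110]=0;m[160:]=0
n,l,st,ce=cv2.connectedComponentsWithStats(m);i=1+st[1:,4].argmax();print(st[i],ce[i])
print('handle left end',onz('wrist',190,133,.132,c))
cv2.imwrite('pics/k.png',np.hstack([cv2.resize(im[70:150,280:360],(400,400),interpolation=2),cv2.resize(im[100:180,170:250],(400,400),interpolation=2)]))
E
```

```text
318.875 108.375 27.225 [0.53060626 0.19520192 0.104     ]
323.125 113.375 32.35 [0.5338227  0.19135256 0.104     ]
318.125 113.625 32.075 [0.53004673 0.19114516 0.104     ]
324.375 115.125 21.95 [0.53477048 0.1900075  0.104     ]
313.375 116.375 20.725 [0.52646117 0.18902069 0.104     ]
325.625 108.875 21.25 [0.53570205 0.19484054 0.104     ]
318.875 109.875 12.775 [0.53060821 0.19404249 0.104     ]
319.625 104.875 9.625 [0.53116754 0.19791165 0.104     ]
[ 177  120   49   29 1036] [200.75579151 134.10135135]
handle left end [0.43896445 0.17897601 0.132     ]
```

View pics/k.png

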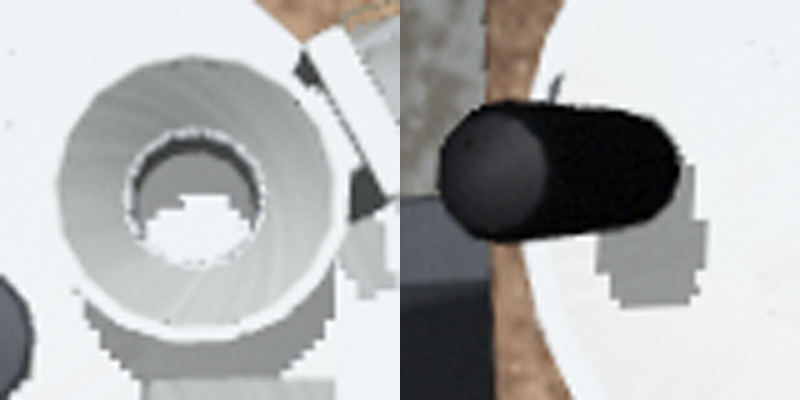

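Mouth is at (.531,.195), which matches the top view. Moving over it and descending to just above the tube.

apply_moves:
  offset:
    - [30, 0.5, 0]
    - [35, 0.5, 0]
    - [20, 0, 0]
    - [6.5, 0, 0]
    - [0, 0, 20]
    - [0, 0, 25]
    - [0, 0, 15]
    - [0, 0, 8]
    - [0, 0, 0]
    - [0, 0, 0]
  rotation:
    - [0, 0, 0]
    - [0, 0, 0]
    - [0, 0, 0]
    - [0, 0, 0]
    - [0, 0, 0]
    - [0, 0, 0]
    - [0, 0, 0]
    - [0, 0, 0]
    - [0, 0, 0]
    - [0, 0, 0]
  jaw: [10, 10, 10, 10, 10, 10, 10, 10, 10, 10]
  squeeze: 35

```text
time: 5.37
tool_pos: [0.5314, 0.1934, 0.1806]
tcp_rot: [-180.0, 0.1, 90.0]
ft_force: [-0.4, -0.0, -0.0]
opening: 0.0222
gripper_force: 59.9
```

apply_moves:
  offset:
    - [0, 0, 4]
    - [0, 0, 4]
    - [0, 0, 4]
    - [0, 0, 0]
  rotation:
    - [0, 0, 0]
    - [0, 0, 0]
    - [0, 0, 0]
    - [0, 0, 0]
  jaw: [10, 10, 10, 10]
  squeeze: 35

```text
time: 5.7
tool_pos: [0.5317, 0.1956, 0.1683]
tcp_rot: [179.9, -0.1, 90.0]
ft_force: [0.3, 3.8, 0.2]
opening: 0.0227
gripper_force: 60.1
```

apply_moves:
  offset:
    - [1.5, 0, 0]
    - [0, 0, 5]
    - [0, 0, 5]
    - [0, 0, 5]
    - [0, 0, 0]
  rotation:
    - [0, 0, 0]
    - [0, 0, 0]
    - [0, 0, 0]
    - [0, 0, 0]
    - [0, 0, 0]
  jaw: [10, 10, 10, 10, 10]

```text
time: 6.12
tool_pos: [0.5312, 0.1964, 0.152]
tcp_rot: [-180.0, -0.0, 90.0]
ft_force: [0.9, 3.0, -2.3]
opening: 0.0226
gripper_force: 59.9
```

apply_moves:
  offset:
    - [1, 0, 0]
    - [0, 0, 4]
    - [0, 0, 4]
    - [0, 0, 0]
  rotation:
    - [0, 0, 0]
    - [0, 0, 0]
    - [0, 0, 0]
    - [0, 0, 0]
  jaw: [10, 10, 10, 10]

```text
time: 6.45
tool_pos: [0.5309, 0.1971, 0.1444]
tcp_rot: [-180.0, 0.0, 90.0]
ft_force: [1.1, 1.8, -2.3]
opening: 0.0223
gripper_force: 60.0
```

apply_moves:
  offset:
    - [0, 0, 0]
    - [0, 0, 0]
    - [0, 0, 0]
    - [0, 0, 0]
    - [0, 0, 0]
    - [0, 0, 0]
    - [0, 0, -20]
    - [0, 0, -35]
    - [0, 0, -35]
    - [-20, -20, -10]
  rotation:
    - [0, 0, 0]
    - [0, 0, 0]
    - [0, 0, 0]
    - [0, 0, 0]
    - [0, 0, 0]
    - [0, 0, 0]
    - [0, 0, 0]
    - [0, 0, 0]
    - [0, 0, 0]
    - [0, 0, 0]
  jaw: [85, 85, 85, 85, 85, 85, 85, 85, 85, 85]

```text
time: 7.28
tool_pos: [0.5175, 0.1802, 0.2521]
tcp_rot: [179.2, -0.3, 90.1]
ft_force: [0.8, 0.3, 1.7]
opening: 0.0846
gripper_force: 0.0
```

apply_moves:
  offset:
    - [-30, -30, 0]
    - [-25, -30, 0]
    - [-10, -13, 0]
    - [0, 0, 0]
  rotation:
    - [0, 0, 0]
    - [0, 0, 0]
    - [0, 0, 0]
    - [0, 0, 0]
  jaw: [60, 60, 60, 60]

```text
time: 7.62
tool_pos: [0.4357, 0.1109, 0.2449]
tcp_rot: [-179.9, 0.1, 89.9]
ft_force: [-1.4, -0.8, -0.7]
opening: 0.06
gripper_force: 0.0
```

```bash
python3 - <<'E'
from h import *
s=readout.read_state();c=viewer.calibration('wrist'); print(s['tool_pos'],c)
im=viewer.grab_frame('wrist'); sc=viewer.grab_frame('scene')
print('pin head top exp',proj('wrist',[.531,.196,.176],c),'handle',proj('wrist',[.437,.177,.132],c),'scene head',proj('scene',[.531,.196,.176]))
cv2.imwrite('pics/w3.png',np.hstack([im[0:300,100:500],cv2.resize(sc[140:240,205:305],(300,300),interpolation=2)]))
cv2.imwrite('pics/w3full.png',im)
E
```

```text
[0.43570434 0.11094314 0.24491556] {'fx': 371.64829954431775, 'fy': 371.64829954431775, 'cx': 316.47463383661506, 'cy': 242.29205752425864, 'origin': array([0.43562602, 0.18351275, 0.38699681]), 'orientation': array([-1.65666016e+01,  1.51764708e-01, -8.62340930e-03])}
pin head top exp [478.07288738 120.88469004] handle [319.49689027 144.32504538] scene head [260.3786129  139.60761351]
```

View pics/w3.png

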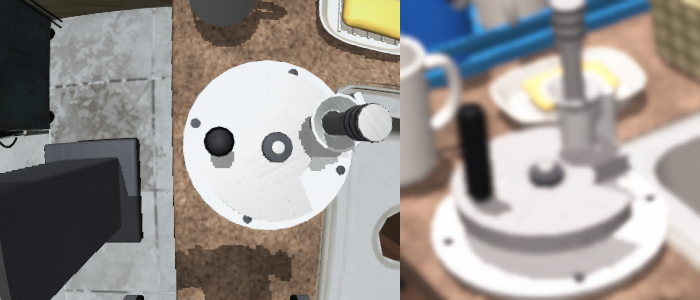

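The pin is standing in the sleeve, with its head at wrist (476,123) as predicted. The handle top is at (319,142) and the base disc centre at about (368,145).

```bash
python3 - <<'E'
from h import *
c=viewer.calibration('wrist'); im=cv2.imread('pics/w3full.png')
m=(im.min(2)>200).astype(np.uint8)
cs,_=cv2.findContours(m,cv2.RETR_EXTERNAL,cv2.CHAIN_APPROX_NONE)
q=max([k for k in cs if abs(k[:,0,0].mean()-368)<40],key=len)[:,0]
q=q[q[:,0]<400]   # drop sleeve side
P=np.array([onz('wrist',u,v,.014,c)[:2] for u,v in cv2.convexHull(q)[:,0]])
A=np.c_[2*P,np.ones(len(P))]; s=np.linalg.lstsq(A,(P**2).sum(1),rcond=None)[0]
ax=s[:2]; print('axis',ax,'r',np.sqrt(s[2]+ax@ax))
h=onz('wrist',319,142,.132,c)[:2]; sl=np.array([.531,.196])
print(h,np.linalg.norm(h-ax),np.linalg.norm(sl-ax),np.degrees(np.arctan2(*(h-ax)[::-1])))
# hub-free axis from given radii: on circles 52 about h, 48 about sl
d=sl-h;D=np.linalg.norm(d);a=(52**2-48**2)/1e6/2/D+D/2;b=max(0,.052**2-a*a)**.5;e=d/D
for sg in(1,-1):print(h+a*e+sg*b*np.array([-e[1],e[0]]))
E
```

```text
axis [0.49255812 0.17604763] r 0.0871001729916445
[0.44069348 0.18055669] 0.052060277111109526 0.04331137750006309 175.03124784205778
[0.48462389 0.20837969]
[0.49137309 0.16891295]
```

apply_moves:
  offset:
    - [30, 1, 0]
    - [27, 0.5, 0]
    - [10, 0, 20]
    - [0, 0, 35]
    - [0, 0, 38]
    - [0, 0, 35]
    - [0, 0, 22]
    - [0, 0, 5]
    - [0, 0, 0]
    - [0, 0, 0]
  rotation:
    - [0, 0, 0]
    - [0, 0, 0]
    - [0, 0, 0]
    - [0, 0, 0]
    - [0, 0, 0]
    - [0, 0, 0]
    - [0, 0, 0]
    - [0, 0, 0]
    - [0, 0, 0]
    - [0, 0, 0]
  jaw: [60, 60, 60, 60, 60, 60, 60, 60, 60, 10]
  squeeze: 60

```text
time: 8.55
tool_pos: [0.4419, 0.1806, 0.091]
tcp_rot: [179.9, -0.0, 90.1]
ft_force: [1.1, -0.3, -0.2]
opening: 0.0496
gripper_force: 0.0
```

apply_moves:
  offset:
    - [0, 0, 0]
    - [0, 0, 0]
    - [0, 0, 0]
    - [0, 0, 0]
    - [0, 0, 0]
  rotation:
    - [0, 0, 0]
    - [0, 0, 0]
    - [0, 0, 0]
    - [0, 0, 0]
    - [0, 0, 0]
  jaw: [10, 10, 10, 10, 10]

```text
time: 8.97
tool_pos: [0.4374, 0.1798, 0.092]
tcp_rot: [-179.6, 0.0, 90.0]
ft_force: [-10.3, -0.1, 11.0]
opening: 0.0206
gripper_force: 58.4
```

apply_moves:
  offset:
    - [-5, -2.5, 0]
    - [-5, -0.5, 0]
    - [-5, 0.7, 0]
    - [-5, 1.3, 0]
    - [-9, 4, 0]
    - [-8.5, 5.5, 0]
    - [0, 0, 0]
  rotation:
    - [0, 0, 0]
    - [0, 0, 0]
    - [0, 0, 0]
    - [0, 0, 0]
    - [0, 0, 0]
    - [0, 0, 0]
    - [0, 0, 0]
  jaw: [10, 10, 10, 10, 10, 10, 10]

```text
time: 9.55
tool_pos: [0.4486, 0.1415, 0.0921]
tcp_rot: [-179.9, 0.0, 90.0]
ft_force: [-5.9, -0.3, 6.7]
opening: 0.0202
gripper_force: 59.4
```

apply_moves:
  offset:
    - [-4, 3, 0]
    - [-3.5, 4, 0]
    - [-3.2, 4, 0]
    - [-1.5, 2, 0]
    - [0, 0, 0]
    - [0, 0, 0]
    - [0, 0, 0]
  rotation:
    - [0, 0, 0]
    - [0, 0, 0]
    - [0, 0, 0]
    - [0, 0, 0]
    - [0, 0, 0]
    - [0, 0, 0]
    - [0, 0, 0]
  jaw: [10, 10, 10, 10, 10, 10, 10]

```text
time: 10.13
tool_pos: [0.4614, 0.1301, 0.0921]
tcp_rot: [-179.9, -0.0, 90.0]
ft_force: [-4.7, 0.9, 6.5]
opening: 0.0206
gripper_force: 59.3
```

```bash
python3 - <<'E'
from h import *
print(readout.read_state()['tool_pos'])
sc=viewer.grab_frame('scene');w=viewer.grab_frame('wrist')
c=viewer.calibration('wrist')
print('head up/down exp in w', proj('wrist',[.531,.196,.176],c),proj('wrist',[.531,.196,.138],c),'scene',proj('scene',[.531,.196,.176]),proj('scene',[.531,.196,.138]))
cv2.imwrite('pics/w4.png',np.hstack([w[0:300,150:550],cv2.resize(sc[120:240,205:325],(300,300),interpolation=2)]))
E
```

```text
[0.46143375 0.13012273 0.09209175]
head up/down exp in w [642.77790879 194.99204591] [551.79374303 171.9979299 ] scene [260.3786129  139.60761351] [261.66965592 155.21988028]
```

View pics/w4.png

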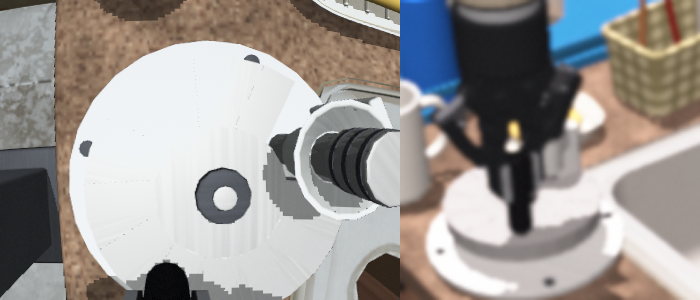

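The head is at about wrist (548,172), matching the dropped height rather than the raised one (643,195), so the pin has dropped. I'll nudge on to the stop, then ease back to the pin and release.

apply_moves:
  offset:
    - [-1, 2, 0]
    - [-1, 1.5, 0]
    - [0, 0, 0]
    - [0, 0, 0]
    - [2.5, -4, 0]
    - [3.5, -4, 0]
    - [3, -3.5, 0]
    - [2, -2, 0]
    - [0, 0, 0]
  rotation:
    - [0, 0, 0]
    - [0, 0, 0]
    - [0, 0, 0]
    - [0, 0, 0]
    - [0, 0, 0]
    - [0, 0, 0]
    - [0, 0, 0]
    - [0, 0, 0]
    - [0, 0, 0]
  jaw: [10, 10, 10, 10, 10, 10, 10, 10, 10]

```text
time: 10.98
tool_pos: [0.4506, 0.1392, 0.0921]
tcp_rot: [-179.9, 0.0, 90.0]
ft_force: [-6.3, 0.7, 6.9]
opening: 0.0205
gripper_force: 59.6
```

apply_moves:
  offset:
    - [0, 0, 0]
    - [0, 0, 0]
    - [0, 0, 0]
    - [0, 0, 0]
    - [0, 0, 0]
    - [0, 0, -20]
    - [0, 0, -35]
    - [0, 0, -38]
    - [0, 0, -38]
    - [-30, 0, 0]
  rotation:
    - [0, 0, 0]
    - [0, 0, 0]
    - [0, 0, 0]
    - [0, 0, 0]
    - [0, 0, 0]
    - [0, 0, 0]
    - [0, 0, 0]
    - [0, 0, 0]
    - [0, 0, 0]
    - [0, 0, 0]
  jaw: [60, 60, 60, 60, 60, 60, 60, 60, 60, 60]

```text
time: 11.82
tool_pos: [0.4583, 0.1128, 0.2299]
tcp_rot: [179.0, -0.3, 90.3]
ft_force: [1.6, -0.1, 0.4]
opening: 0.0603
gripper_force: 0.0
```

apply_moves:
  offset:
    - [-30, 0, 0]
    - [-10, 0, 0]
    - [0, 0, 0]
    - [0, 0, 0]
  rotation:
    - [0, 0, 0]
    - [0, 0, 0]
    - [0, 0, 0]
    - [0, 0, 0]
  jaw: [60, 60, 60, 60]

```text
time: 12.15
tool_pos: [0.4517, 0.0691, 0.2209]
tcp_rot: [-180.0, -0.1, 89.9]
ft_force: [0.6, -0.3, -0.3]
opening: 0.0599
gripper_force: 0.0
```

```bash
python3 - <<'E'
from h import *
print(readout.read_state()['tool_pos'])
w=viewer.grab_frame('wrist');sc=viewer.grab_frame('scene')
c=viewer.calibration('wrist')
print('head up/down exp in w', proj('wrist',[.531,.196,.176],c),proj('wrist',[.531,.196,.138],c),'handle 0.8',proj('wrist',[.449,.140,.132],c))
cv2.imwrite('pics/w5.png',np.hstack([w[0:300,100:500],cv2.resize(sc[120:240,205:325],(300,300),interpolation=2)]))
E
```

```text
[0.45172474 0.06907377 0.22087162]
head up/down exp in w [469.37964363  42.66211996] [446.07674441  55.77866719] handle 0.8 [313.25556578 138.89813239]
```

View pics/w5.png

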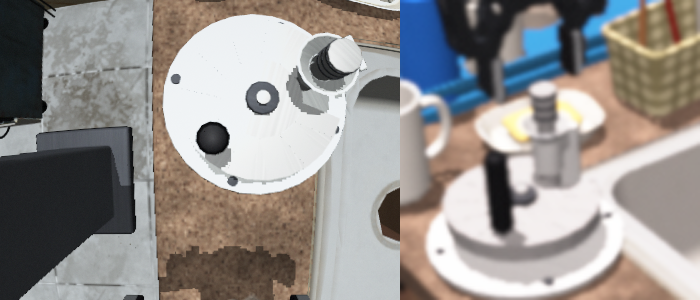

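The handle is at (313,138), which is the 0.8 rad rest position. The pin head is at (445,57), so it is down, and the gripper is clear. Handing in.

```bash
python3 -c "
from bench import job;print(job.job_done())"
```

```text
the job is handed in; nothing more can be done
None
```

The long pin has dropped through the wheel's notch and alone holds the wheel wound at about 0.8 rad; the gripper was clear when I handed the job in at about 12 s, and no verdict came back.

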